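# Put the wheel-nut sockets back on their tray in order of size

### The job

Put the four wheel-nut sockets back on the socket tray in order of size, one upright in the middle of each white pad, with the smallest next to the red knob and the largest at the far end by the black knob. Leave the amber glass jar where it stands.

Things in the scene. Friction and masses are not known exactly. Their poses are not given: they have to be found in the camera images.
- socket_yellow: the smallest of four wheel-nut sockets: an upright round cylinder with a yellow sleeve and a dark mouth, 26 mm in diameter and 40 mm high, loose, standing on the table. Origin at the centre of its underside, z up along its axis. Steel, 90 g give or take a quarter.
- socket_green: the second smallest of four wheel-nut sockets: an upright round cylinder with a green sleeve and a dark mouth, 34 mm in diameter and 52 mm high, loose, standing on the table. Origin at the centre of its underside, z up along its axis. Steel, 180 g give or take a quarter.
- socket_blue: the second largest of four wheel-nut sockets: an upright round cylinder with a blue sleeve and a dark mouth, 42 mm in diameter and 64 mm high, loose, standing on the table. Origin at the centre of its underside, z up along its axis. Steel, 320 g give or take a quarter.
- socket_orange: the largest of four wheel-nut sockets: an upright round cylinder with an orange sleeve and a dark mouth, 50 mm in diameter and 76 mm high, loose, standing on the table. Origin at the centre of its underside, z up along its axis. Steel, 500 g give or take a quarter.
- pad_a: one of four like white pads, 62 mm across, 3 mm thick, in a row 85 mm apart on the fixed grey tray (flat slab 100 x 450 mm, 10 mm high, no rim). Origin: centre of its underside, 10 mm above the table, so a socket stands 3 mm above it. Its y axis lies along the row. Which letter lies where in the row changes; only the distance from the red knob matters.
- pad_b: one of four like white pads, 62 mm across, 3 mm thick, in a row 85 mm apart on the fixed grey tray (flat slab 100 x 450 mm, 10 mm high, no rim). Origin: centre of its underside, 10 mm above the table, so a socket stands 3 mm above it. Its y axis lies along the row. Which letter lies where in the row changes; only the distance from the red knob matters.
- pad_c: one of four like white pads, 62 mm across, 3 mm thick, in a row 85 mm apart on the fixed grey tray (flat slab 100 x 450 mm, 10 mm high, no rim). Origin: centre of its underside, 10 mm above the table, so a socket stands 3 mm above it. Its y axis lies along the row. Which letter lies where in the row changes; only the distance from the red knob matters.
- pad_d: one of four like white pads, 62 mm across, 3 mm thick, in a row 85 mm apart on the fixed grey tray (flat slab 100 x 450 mm, 10 mm high, no rim). Origin: centre of its underside, 10 mm above the table, so a socket stands 3 mm above it. Its y axis lies along the row. Which letter lies where in the row changes; only the distance from the red knob matters.
- knob_red: the red knob, 28 mm across, 20 mm high, fixed on the tray in line with the pads, 67.5 mm beyond the centre of the end pad, where the smallest socket belongs. A like black knob stands at the other end; which end is red changes. Origin: centre of its underside, 10 mm above the table.
- jar: an amber glass jar with a steel lid, 56 mm in diameter and 68 mm high, loose, standing among the sockets; not to be moved. Origin at the centre of its underside.
Mind the look-alikes: they are no part of the job. Leave any purple look-alike of the socket_yellow alone.

How it is judged:
By the outcome, as a careful person would: the job done as asked, in the order asked, and still so for the second after the job is handed in, with the robot touching nothing.
It also fails if it takes over 118 s, if anything falls off the work surface, if the arm or the gripper's body presses on something with over 40 N, if the wrist force passes 120 N, or if a joint passes its speed limit or range.

### The arm

A 6-joint arm with a two-finger parallel gripper is mounted at the origin on the work surface. World frame = base frame: x ahead of the robot, y to its left, z up, the work surface at z = 0. Lengths are in m, angles in degrees, forces in N, time in s.
With the tool pointing down it reaches from about 0.375 to 0.9 m from the base axis. Payload 3.1 kg.
Tool frame: the origin (TCP) lies between the finger pads; the fingertips stand 22 mm ahead of it and the grasp point (between the pads) lies 3 mm ahead of it; z points along the fingers, y is the line along which they close (so a half turn about z gives the same grasp; the last joint's range is limited). The gripper opens to 87 mm and grips with 3 to 60 N. Pads are 19 mm wide; open, the fingers measure 117 mm over their backs; the gripper's body (75 mm by 190 mm) begins 51 mm behind the grasp point.
Start: joints at [-85.629, 30.224, 82.088, -0, 67.689, -10.227], TCP at [0.158, -0.605, 0.223] pointing down, gripper open.
Joint ranges: [-176.69, 176.69], [-43.24, 126.21], [12.49, 139.97], [-82, 262], [0, 151.66], [-163.58, 163.58]. Speed limits (degrees/s): [159.86, 159.86, 180, 180, 180, 180].

### API

Orientations are given as a 3x3 rotation matrix whose columns are the frame's x, y, z axes.
In Python, from rig import bot, capture, search_frame, outline_of, spot_point gives the robot as it stands.
- The arm moves only by the tool jog_arm, never from a script. Its argument "rows" is text: rows parted by semicolons, each of 7 numbers parted by spaces: the opening, from 0 (shut) to 1 (fully open), then the shift along the tool's x, y, z as a fraction of full scale, then the turn, a rotation vector about the tool's x, y, z as a fraction of full scale. A call has 1 to 20 rows; each row is the pose to reach, as a shift and turn from the pose commanded when the call began, along the tool's axes at that moment; what a row does not reach only later rows make up. Full scale, the value 1, is 0.5 m for a shift and pi/4 rad for a turn. A row lasts 1/12 s, in which the tool goes at most 41.7 mm and 7.16 degrees, less where a joint would pass 70% of its speed; a pose out of reach is approached as far as the arm can. A call with a number of a shift or a turn outside -1 to 1 is refused whole. A call with a gripper value outside its range is refused whole. The fingers move at their own pace and stop on an object; the grip force is fixed at half the most. Time passes only in rows, so rows that repeat a pose let the fingers close. It gives the time, the measured TCP pose, the force, the opening and the grip force at its end, in the units of the state.
- bot.read_state(): the state, without advancing time (a new reading comes with each control period).
- capture(name): name is "side" or "top"; returns a dict with "pixels" (400x640x3 uint8, red, green, blue), "fx", "fy", "cx", "cy" (pixels), "R" (3x3) and "t" (3): a world point X has camera coordinates R X + t. Camera axes: x right, y down, z forward; pixel columns grow to the right and rows downward; lengths in m; the calibration is good to about 2 mm. A picture is of the moment at which its call begins. There is no depth.
- bot.hand_in(): hands the job in; it is judged then, once.
Trained networks look in a picture, given as the dict that the camera call returned (one of the last four; its "shot" number tells which), for a name from the list of things; names that differ only in an ending like _2 or _b are one class to them, and where a whole thing is asked for, a point or a joint stands for the part that bears it (a point fixed in the world has none). Each returns a list of dicts, best first, with "conf" (0 to 1); they miss things now and then, are a little off and sometimes report something else, mostly with a low value. They report only what shows in the picture. A call takes as long as a camera call. They do not tell look-alikes from the thing itself.
- search_frame(label, picture): "point" ([x, y, z] in m, in world coordinates, good to about 4 mm: the middle of the surface that is visible of it).
- outline_of(label, picture): "region" (400x640 bool, what is visible of it).
- spot_point(label, picture): "point" ([x, y, z] in m, in world coordinates, good to about 4 mm: a listed point, or the origin of a listed thing).
The state is a dict: "time_s": time; "joint_positions": joint angles; "qvel": joint speeds; "tau": joint torques, N m; "position": TCP position; "tcp_rot": TCP orientation; "force": force on the tool from outside, world axes, zero at the start; "moment": the same for the moment, N m; "opening": opening from 0.0 (shut) to 1.0 (fully open); "grasp_force": force on a finger pad.
Only numpy, scipy, OpenCV 4.12 (cv2) and the standard library are available. Lean on these libraries where they do the work, as an engineer would, in place of code of your own. Each camera call takes 0.05 s, during which the arm holds its last target. There are 200 camera calls.

## Working session

There is one attempt and no reset: what is moved stays moved. The work goes in short steps, Python scripts to look and compute and a tool call to move; the robot and the scene stay as the last step left them, time stands still between calls to the robot, and variables do not carry over. Pictures are saved under pics/ and viewed, at most 14 in all, crops included, and the job is handed in when it is done.

Besides the shell and the picture viewer there is one more tool, called by a JSON object that holds its "name" and its "arguments". jog_arm: Moves the arm, as the interface text tells. Its arguments: {"type":"object","properties":{"rows":{"type":"string"}},"required":["rows"]}

```bash
mkdir -p pics; cat > m.py <<'E'
import cv2,numpy as np
from rig import bot,capture,search_frame,outline_of,spot_point
def save(p,n): cv2.imwrite('pics/'+n,p["pixels"][:,:,::-1])
def ray(p,u,v,z):
    R,t=np.array(p["R"]),np.array(p["t"]); c=-R.T@t
    d=R.T@np.array([(u-p["cx"])/p["fx"],(v-p["cy"])/p["fy"],1]); return c+d*(z-c[2])/d[2]
E
python3 - <<'E'
from m import *
s=bot.read_state();print(s["position"],np.round(s["tcp_rot"],3).tolist(),s["opening"])
for n in("top","side"):
    p=capture(n);save(p,n+"0.png");print(n,-np.array(p["R"]).T@p["t"])
    for l in("socket_yellow","socket_green","socket_blue","socket_orange","pad_a","knob_red","jar"):
        for q in spot_point(l,p)[:5]: print(l,np.round(q["point"],3),round(q["conf"],2))
E
```

```text
[ 0.15747838 -0.60408902  0.22158831] [[0.968, 0.252, -0.0], [0.252, -0.968, 0.002], [0.0, -0.002, -1.0]] 1.0017514254332636
top [ 0.419842  -0.0050469  0.980466 ]
socket_yellow [ 0.446  0.067 -0.   ] 0.61
socket_yellow [ 0.515  0.048 -0.   ] 0.57
socket_yellow [0.394 0.124 0.003] 0.41
socket_green [ 0.47  -0.199  0.002] 0.51
socket_blue [0.447 0.189 0.002] 0.67
socket_orange [ 0.461 -0.07   0.004] 0.78
pad_a [ 0.641 -0.097  0.007] 0.95
pad_a [ 0.644 -0.015  0.008] 0.87
pad_a [0.64  0.155 0.006] 0.76
pad_a [0.639 0.075 0.012] 0.58
knob_red [ 0.641 -0.168  0.01 ] 0.65
jar [0.442 0.07  0.   ] 0.21
side [0.21639084 0.62944368 0.74373187]
socket_yellow [ 0.447  0.066 -0.003] 0.74
socket_yellow [ 0.516  0.05  -0.002] 0.71
socket_yellow [0.398 0.12  0.001] 0.66
socket_green [ 0.466 -0.199 -0.001] 0.68
socket_blue [ 0.451  0.187 -0.001] 0.57
socket_orange [ 0.456 -0.067  0.002] 0.67
pad_a [0.633 0.158 0.007] 0.81
pad_a [ 0.639 -0.015  0.01 ] 0.76
pad_a [0.637 0.072 0.009] 0.68
pad_a [ 0.64  -0.103  0.007] 0.5
knob_red [ 0.497 -0.37   0.002] 0.72
knob_red [0.451 0.186 0.002] 0.59
knob_red [ 0.644 -0.171  0.012] 0.44
jar [ 0.493 -0.371 -0.001] 0.92
jar [0.639 0.071 0.008] 0.57
```

View pics/top0.png

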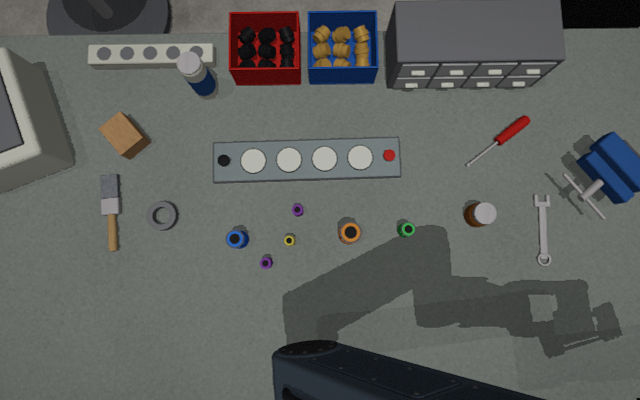

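View pics/side0.png

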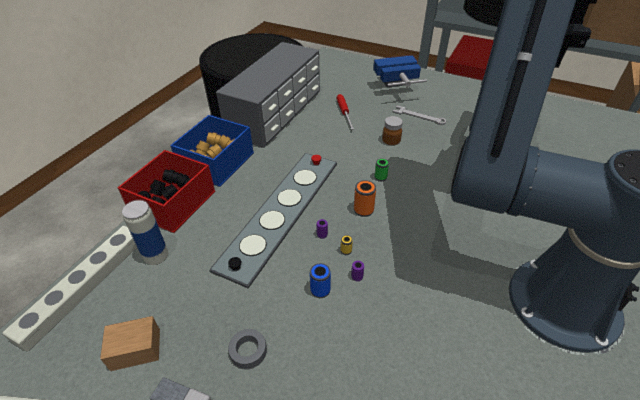

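The top view shows yellow at (289,240), blue (237,239), orange (349,232), green (407,229) and the jar (481,214). The purple decoys are at (298,210) and (266,263), the red knob at (389,155) and the black knob at (223,160). The pads sit between the knobs, at columns 253–360. The side view agrees. Next I'll refine the poses by fitting silhouettes.

```bash
cat >> m.py <<'E'
from scipy.optimize import minimize
H={'yellow':(18,38,.013,.040),'green':(50,75,.017,.052),'blue':(100,125,.021,.064),'orange':(5,17,.025,.076)}
def proj(p,X): c=X@np.array(p["R"]).T+p["t"]; return np.c_[c[:,0]/c[:,2]*p["fx"]+p["cx"],c[:,1]/c[:,2]*p["fy"]+p["cy"]]
def near(p,g,r): # window round guess
    u=proj(p,np.array([g]))[0]; Y,X=np.mgrid[:400,:640]; return np.hypot(X-u[0],Y-u[1])<r
def hullmask(p,col,g):
    h=cv2.cvtColor(p["pixels"],cv2.COLOR_RGB2HSV); a=H[col]
    m=((h[...,0]>=a[0])&(h[...,0]<=a[1])&(h[...,1]>110)&(h[...,2]>40)&near(p,g,30)).astype(np.uint8)
    n,l,s,_=cv2.connectedComponentsWithStats(m); m=(l==1+np.argmax(s[1:,4])).astype(np.uint8)
    return cv2.convexHull(cv2.findNonZero(m))[:,0].astype(float)
def box(h): return np.r_[h.min(0)-.5,h.max(0)+.5]
def locate(ps,col,g,zb=0):
    r,hh=H[col][2:]; a=np.linspace(0,2*np.pi,60); C=np.c_[r*np.cos(a),r*np.sin(a)]
    out=[]
    for p in ps:
        b=box(hullmask(p,col,[g[0],g[1],zb+hh/2]))
        f=lambda q:np.r_[proj(p,np.r_[np.c_[C+q,0*a+zb],np.c_[C+q,0*a+zb+hh]])]
        def cost(q): w=f(q); return np.sum((np.r_[w.min(0),w.max(0)]-b+.0)**2)
        o=minimize(cost,g[:2],method='Nelder-Mead',options=dict(xatol=1e-4)); out.append((o.x.round(4).tolist(),round(o.fun,1)))
    return out
def pads(p):
    res=[]
    for y in(.155,.072,-.015,-.1):
        h=cv2.cvtColor(p["pixels"],cv2.COLOR_RGB2HSV)
        m=(h[...,1]<45)&(h[...,2]>165)&near(p,[.639,y,.013],24)
        v,u=np.nonzero(m); res.append(ray(p,u.mean(),v.mean(),.013)[:2].round(4).tolist()+[len(u)])
    return res
E
python3 - <<'E'
from m import *
ps=[capture("top"),capture("side")]
for c,g in dict(yellow=(.446,.067),green=(.468,-.199),blue=(.449,.188),orange=(.459,-.068)).items(): print(c,locate(ps,c,g))
for p in ps: print(pads(p))
E
```

```text
yellow [([0.4462, 0.07], np.float64(2.9)), ([0.441, 0.0772], np.float64(49.3))]
green [([0.4678, -0.2037], np.float64(24.7)), ([0.4608, -0.1917], np.float64(37.9))]
blue [([0.452, 0.1921], np.float64(40.5)), ([0.4448, 0.1949], np.float64(73.4))]
orange [([0.4619, -0.0696], np.float64(19.7)), ([0.4536, -0.0552], np.float64(67.1))]
[[0.638, 0.1557, 417], [0.6397, 0.0707, 413], [0.641, -0.014, 419], [0.6424, -0.099, 415]]
[[0.6362, 0.1524, 404], [0.6375, 0.072, 420], [0.639, -0.0165, 436], [0.6383, -0.0792, 340]]
```

```bash
cat >> m.py <<'E'
def hull2(p,col,g):
    best=None
    for q in outline_of("socket_"+col,p):
        m=(q["region"]&near(p,g,40)).astype(np.uint8)
        if m.sum()>40 and q["region"].sum()<1.2*m.sum():
            return cv2.convexHull(cv2.findNonZero(m))[:,0].astype(float)
def loc2(p,col,g,zb=0):
    r,hh=H[col][2:]; a=np.linspace(0,2*np.pi,60); C=np.c_[r*np.cos(a),r*np.sin(a)]
    h=hull2(p,col,[g[0],g[1],zb+hh/2])
    if h is None: return None
    M=np.zeros((1600,2560),np.uint8); cv2.fillConvexPoly(M,((h)*4+1.5).round().astype(int),1); M=cv2.dilate(M,np.ones((5,5)))
    def cost(q):
        w=proj(p,np.r_[np.c_[C+q,0*a+zb],np.c_[C+q,0*a+zb+hh]]).astype(np.float32)
        N=np.zeros_like(M); cv2.fillConvexPoly(N,(cv2.convexHull(w)[:,0]*4+1.5).round().astype(int),1)
        return 1-(N&M).sum()/(N|M).sum()
    s=np.array(g[:2]); o=minimize(cost,s,method='Nelder-Mead',options=dict(xatol=2e-4,fatol=1e-3,initial_simplex=[s,s+[.008,0],s+[0,.008]]))
    return o.x.round(4).tolist(),round(1-o.fun,2)
E
python3 - <<'E'
from m import *
for n in("top","side"):
    p=capture(n)
    for c,g in dict(yellow=(.446,.067),green=(.468,-.199),blue=(.449,.188),orange=(.459,-.068)).items(): print(n,c,loc2(p,c,g))
    if n=="side": cv2.imwrite("pics/c.png",cv2.resize(p["pixels"][140:310,280:410,::-1],None,fx=4,fy=3.5))
E
```

```text
top yellow ([0.446, 0.067], np.float64(0.0))
top green ([0.4664, -0.1986], np.float64(0.96))
top blue ([0.4517, 0.1893], np.float64(0.94))
top orange ([0.4609, -0.0665], np.float64(0.96))
side yellow ([0.444, 0.0707], np.float64(0.91))
side green None
side blue ([0.4491, 0.187], np.float64(0.93))
side orange ([0.458, -0.0679], np.float64(0.94))
```

{"name": "jog_arm", "arguments": {"rows": "0.6 0 0 0 0 0 -0.15; 0.6 0 0 0 0 0 -0.3; 0.6 0 0 0 0 0 -0.45; 0.6 0 0 0 0 0 -0.6; 0.6 0 0 0 0 0 -0.75; 0.6 0 0 0 0 0 -0.838; 0.6 0 0 0 0 0 -0.838"}}

```text
time_s: 1.98
position: [0.1576, -0.6048, 0.2226]
tcp_rot: [[0.611, 0.792, -0.0], [0.792, -0.611, -0.0], [-0.0, 0.0, -1.0]]
force: [-0.3, -0.3, 0.0]
opening: 0.617
grasp_force: 0.0
```

{"name": "jog_arm", "arguments": {"rows": "0.6 0.98 -0.01 0 0 0 -0.838;0.6 0.98 -0.01 0 0 0 -0.838;0.6 0.98 -0.01 0 0 0 -0.838;0.6 0.98 -0.01 0 0 0 -0.838;0.6 0.98 -0.01 0 0 0 -0.838;0.6 0.98 -0.01 0 0 0 -0.838;0.6 0.98 -0.01 0 0 0 -0.838;0.6 0.98 -0.01 0 0 0 -0.838;0.6 0.98 -0.01 0 0 0 -0.838;0.6 0.98 -0.01 0 0 0 -0.838;0.6 0.98 -0.01 0 0 0 -0.838;0.6 0.98 -0.01 0 0 0 -0.838;0.6 0.98 -0.01 0 0 0 -0.838;0.6 0.98 -0.01 0 0 0 -0.838"}}

```text
time_s: 3.15
position: [0.454, -0.2126, 0.2227]
tcp_rot: [[-0.003, 1.0, 0.0], [1.0, 0.003, -0.0], [-0.001, 0.0, -1.0]]
force: [-0.2, -0.1, -0.0]
opening: 0.601
grasp_force: 0.0
```

{"name": "jog_arm", "arguments": {"rows": "0.6 0.027 0.022 0 0 0 0;0.6 0.027 0.022 0.08 0 0 0;0.6 0.027 0.022 0.16 0 0 0;0.6 0.027 0.022 0.24 0 0 0;0.6 0.027 0.022 0.3 0 0 0;0.6 0.027 0.022 0.34 0 0 0;0.6 0.027 0.022 0.37 0 0 0;0.6 0.027 0.022 0.38 0 0 0;0.6 0.027 0.022 0.38 0 0 0;0 0.027 0.022 0.38 0 0 0;0 0.027 0.022 0.38 0 0 0;0 0.027 0.022 0.38 0 0 0;0 0.027 0.022 0.38 0 0 0;0 0.027 0.022 0.38 0 0 0;0 0.027 0.022 0.38 0 0 0;0 0.027 0.022 0.38 0 0 0;0 0.027 0.022 0.38 0 0 0"}}

```text
time_s: 4.57
position: [0.4656, -0.2013, 0.0338]
tcp_rot: [[-0.0, 1.0, 0.003], [1.0, 0.0, -0.002], [-0.002, 0.003, -1.0]]
force: [1.7, 0.9, 5.9]
opening: 0.386
grasp_force: 30.0
```

{"name": "jog_arm", "arguments": {"rows": "0 0 0 -0.05 0 0 0;0 0 0 -0.1 0 0 0;0 0 0 -0.15 0 0 0;0 0 0 -0.2 0 0 0;0 0.06 0.06 -0.2 0 0 0;0 0.12 0.12 -0.2 0 0 0;0 0.18 0.17 -0.2 0 0 0;0 0.24 0.23 -0.2 0 0 0;0 0.3 0.29 -0.2 0 0 0;0 0.34 0.33 -0.2 0 0 0;0 0.368 0.348 -0.2 0 0 0;0 0.368 0.348 -0.2 0 0 0;0 0.368 0.348 -0.2 0 0 0;0 0.368 0.348 -0.2 0 0 0"}}

```text
time_s: 5.73
position: [0.6361, -0.0171, 0.1319]
tcp_rot: [[-0.0, 1.0, -0.003], [1.0, 0.0, -0.0], [-0.0, -0.003, -1.0]]
force: [-0.3, -0.7, -2.7]
opening: 0.386
grasp_force: 30.0
```

```bash
python3 - <<'E'
from m import *
s=bot.read_state(); P=s["position"]; print(P)
p=capture("side");save(p,"g1.png"); print(pads(p),loc2(p,"green",(P[0],P[1]),P[2]-.0335))
for l in search_frame("socket_green",p)[:3]: print(l)
E
```

```text
[ 0.63614584 -0.01705701  0.13185317]
[[0.6366, 0.152, 415], [0.6378, 0.1017, 171], [0.6459, -0.0856, 83], [0.6402, -0.1006, 244]] ([0.6356, -0.0154], np.float64(0.92))
{'point': [0.6321, -0.0024, 0.1303], 'conf': 0.54}
{'point': [0.6348, 0.0712, 0.0114], 'conf': 0.32}
{'point': [0.6334, 0.1583, 0.011], 'conf': 0.23}
```

View pics/g1.png

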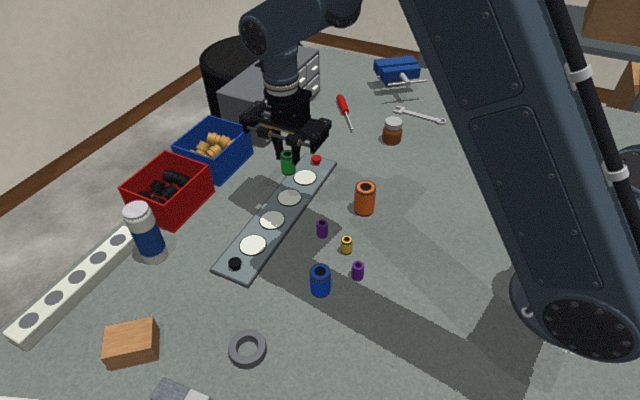

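{"name": "jog_arm", "arguments": {"rows": "0 0 0.008 0.04 0 0 0;0 0 0.008 0.08 0 0 0;0 0 0.008 0.11 0 0 0;0 0 0.008 0.13 0 0 0;0 0 0.008 0.15 0 0 0;0 0 0.008 0.16 0 0 0;0 0 0.008 0.166 0 0 0;0 0 0.008 0.168 0 0 0;0 0 0.008 0.168 0 0 0;0 0 0.008 0.168 0 0 0"}}

```text
time_s: 6.72
position: [0.6427, -0.0165, 0.0493]
tcp_rot: [[-0.0, 1.0, 0.001], [1.0, 0.0, -0.0], [-0.0, 0.001, -1.0]]
force: [-0.5, -0.2, -1.9]
opening: 0.383
grasp_force: 29.9
```

{"name": "jog_arm", "arguments": {"rows": "0 0 -0.005 0.002 0 0 0;0 0 -0.005 0.004 0 0 0;0 0 -0.005 0.004 0 0 0;0 0 -0.005 0.004 0 0 0"}}

```text
time_s: 7.05
position: [0.6395, -0.0163, 0.0469]
tcp_rot: [[-0.0, 1.0, -0.0], [1.0, 0.0, 0.0], [0.0, -0.0, -1.0]]
force: [-0.5, 1.0, -0.8]
opening: 0.385
grasp_force: 29.9
```

{"name": "jog_arm", "arguments": {"rows": "0.3 0 0 0 0 0 0;0.62 0 0 0 0 0 0;0.62 0 0 0 0 0 0;0.62 0 0 0 0 0 0;0.62 0 0 -0.03 0 0 0;0.62 0 0 -0.08 0 0 0;0.8 0 0 -0.14 0 0 0;0.8 0 0 -0.2 0 0 0;0.8 -0.02 -0.07 -0.2 0 0 0;0.8 -0.04 -0.14 -0.2 0 0 0;0.8 -0.06 -0.21 -0.2 0 0 0;0.8 -0.08 -0.28 -0.2 0 0 0;0.8 -0.1 -0.35 -0.2 0 0 0;0.8 -0.102 -0.36 -0.2 0 0 0;0.8 -0.102 -0.36 -0.2 0 0 0;0.8 -0.102 -0.36 -0.2 0 0 0"}}

```text
time_s: 8.38
position: [0.461, -0.0681, 0.1471]
tcp_rot: [[0.001, 1.0, 0.003], [1.0, -0.001, -0.001], [-0.001, 0.003, -1.0]]
force: [1.5, -0.8, 1.1]
opening: 0.801
grasp_force: 0.0
```

```bash
python3 - <<'E'
from m import *
print(bot.read_state()["position"])
for n in("top","side"):
    p=capture(n); print(n,loc2(p,"green",(.6395,-.015),.013),loc2(p,"orange",(.4595,-.067)))
E
```

```text
[ 0.46101246 -0.0681048   0.14712605]
top ([0.6403, -0.0136], np.float64(0.95)) None
side ([0.6371, -0.0156], np.float64(0.88)) ([0.4584, -0.0697], np.float64(0.96))
```

{"name": "jog_arm", "arguments": {"rows": "0.8 0 -0.003 0.05 0 0 0;0.8 0 -0.003 0.1 0 0 0;0.8 0 -0.003 0.14 0 0 0;0.8 0 -0.003 0.17 0 0 0;0.8 0 -0.003 0.19 0 0 0;0.8 0 -0.003 0.198 0 0 0;0.8 0 -0.003 0.198 0 0 0;0 0 -0.003 0.198 0 0 0;0 0 -0.003 0.198 0 0 0;0 0 -0.003 0.198 0 0 0;0 0 -0.003 0.198 0 0 0;0 0 -0.003 0.198 0 0 0;0 0 -0.003 0.198 0 0 0;0 0 -0.003 0.198 0 0 0"}}

```text
time_s: 9.85
position: [0.4602, -0.0681, 0.0485]
tcp_rot: [[0.0, 1.0, 0.005], [1.0, -0.0, -0.001], [-0.001, 0.005, -1.0]]
force: [3.7, 1.7, 5.8]
opening: 0.564
grasp_force: 30.0
```

{"name": "jog_arm", "arguments": {"rows": "0 0 0 -0.04 0 0 0;0 0 0 -0.08 0 0 0;0 0 0 -0.13 0 0 0;0 0 0 -0.18 0 0 0;0 0 0 -0.2 0 0 0;0 0.05 0.04 -0.2 0 0 0;0 0.1 0.08 -0.2 0 0 0;0 0.15 0.12 -0.2 0 0 0;0 0.2 0.16 -0.2 0 0 0;0 0.25 0.2 -0.2 0 0 0;0 0.3 0.24 -0.2 0 0 0;0 0.35 0.28 -0.2 0 0 0;0 0.4 0.32 -0.2 0 0 0;0 0.43 0.34 -0.2 0 0 0;0 0.444 0.354 -0.2 0 0 0;0 0.444 0.354 -0.2 0 0 0;0 0.444 0.354 -0.2 0 0 0;0 0.444 0.354 -0.2 0 0 0"}}

```text
time_s: 11.35
position: [0.633, 0.1531, 0.1465]
tcp_rot: [[0.0, 1.0, -0.004], [1.0, -0.0, -0.001], [-0.001, -0.004, -1.0]]
force: [-0.0, -0.4, -4.7]
opening: 0.567
grasp_force: 30.0
```

```bash
python3 - <<'E'
from m import *
P=bot.read_state()["position"];print(P)
for n in("top","side"):
    p=capture(n); print(n,loc2(p,"orange",P[:2],P[2]-.0485))
E
```

```text
[0.63299725 0.15314903 0.14652351]
top ([0.6207, 0.1214], np.float64(0.23))
side ([0.6319, 0.1539], np.float64(0.84))
```

{"name": "jog_arm", "arguments": {"rows": "0 0.002 0.002 0.04 0 0 0;0 0.002 0.002 0.08 0 0 0;0 0.002 0.002 0.11 0 0 0;0 0.002 0.002 0.13 0 0 0;0 0.002 0.002 0.15 0 0 0;0 0.002 0.002 0.16 0 0 0;0 0.002 0.002 0.165 0 0 0;0 0.002 0.002 0.167 0 0 0;0 0.002 0.002 0.167 0 0 0;0 0.002 0.002 0.167 0 0 0"}}

```text
time_s: 12.38
position: [0.6367, 0.1557, 0.0648]
tcp_rot: [[-0.0, 1.0, 0.002], [1.0, 0.0, 0.0], [0.0, 0.002, -1.0]]
force: [0.4, 0.1, -4.5]
opening: 0.567
grasp_force: 30.0
```

{"name": "jog_arm", "arguments": {"rows": "0 -0.002 0.001 0.002 0 0 0;0 -0.002 0.001 0.004 0 0 0;0 -0.002 0.001 0.006 0 0 0;0 -0.002 0.001 0.006 0 0 0;0 -0.002 0.001 0.006 0 0 0"}}

```text
time_s: 12.8
position: [0.6369, 0.1546, 0.0615]
tcp_rot: [[-0.0, 1.0, 0.001], [1.0, 0.0, 0.0], [0.0, 0.001, -1.0]]
force: [-0.3, 0.4, -1.6]
opening: 0.563
grasp_force: 30.0
```

{"name": "jog_arm", "arguments": {"rows": "0.6 0 0 0 0 0 0;0.8 0 0 0 0 0 0;0.8 0 0 0 0 0 0;0.8 0 0 0 0 0 0;0.8 0 0 -0.03 0 0 0;0.8 0 0 -0.08 0 0 0;0.8 0 0 -0.13 0 0 0;0.8 0 0 -0.17 0 0 0;0.7 0.01 -0.07 -0.17 0 0 0;0.7 0.03 -0.14 -0.17 0 0 0;0.7 0.04 -0.21 -0.17 0 0 0;0.7 0.05 -0.28 -0.17 0 0 0;0.7 0.067 -0.35 -0.17 0 0 0;0.7 0.067 -0.373 -0.17 0 0 0;0.7 0.067 -0.373 -0.17 0 0 0;0.7 0.067 -0.373 -0.17 0 0 0;0.7 0.067 -0.373 -0.17 0 0 0"}}

```text
time_s: 14.22
position: [0.4526, 0.1881, 0.1467]
tcp_rot: [[0.0, 1.0, 0.004], [1.0, -0.0, 0.001], [0.001, 0.004, -1.0]]
force: [0.2, -0.0, 0.9]
opening: 0.695
grasp_force: 0.0
```

```bash
python3 - <<'E'
from m import *
print(bot.read_state()["position"])
for n in("top","side"):
    p=capture(n); print(n,loc2(p,"orange",(.637,.155),.013),loc2(p,"blue",(.45,.188)))
E
```

```text
[0.45264075 0.18811342 0.14665324]
top ([0.6365, 0.1556], np.float64(0.94)) ([0.4512, 0.1863], np.float64(0.93))
side ([0.6351, 0.1541], np.float64(0.96)) ([0.4493, 0.1867], np.float64(0.96))
```

{"name": "jog_arm", "arguments": {"rows": "0.7 -0.002 -0.002 0.05 0 0 0;0.7 -0.002 -0.002 0.1 0 0 0;0.7 -0.002 -0.002 0.15 0 0 0;0.7 -0.002 -0.002 0.18 0 0 0;0.7 -0.002 -0.002 0.2 0 0 0;0.7 -0.002 -0.002 0.21 0 0 0;0.7 -0.002 -0.002 0.211 0 0 0;0 -0.002 -0.002 0.211 0 0 0;0 -0.002 -0.002 0.211 0 0 0;0 -0.002 -0.002 0.211 0 0 0;0 -0.002 -0.002 0.211 0 0 0;0 -0.002 -0.002 0.211 0 0 0;0 -0.002 -0.002 0.211 0 0 0;0 -0.002 -0.002 0.211 0 0 0"}}

```text
time_s: 15.68
position: [0.4509, 0.1872, 0.0415]
tcp_rot: [[-0.0, 1.0, 0.004], [1.0, 0.0, 0.001], [0.001, 0.004, -1.0]]
force: [2.2, -0.4, 6.3]
opening: 0.472
grasp_force: 30.0
```

{"name": "jog_arm", "arguments": {"rows": "0 0 0 -0.05 0 0 0;0 0 0 -0.1 0 0 0;0 0 0 -0.15 0 0 0;0 0 0 -0.2 0 0 0;0 0 0 -0.22 0 0 0;0 -0.03 0.05 -0.22 0 0 0;0 -0.06 0.1 -0.22 0 0 0;0 -0.09 0.15 -0.22 0 0 0;0 -0.12 0.2 -0.22 0 0 0;0 -0.15 0.25 -0.22 0 0 0;0 -0.18 0.3 -0.22 0 0 0;0 -0.21 0.34 -0.22 0 0 0;0 -0.234 0.375 -0.22 0 0 0;0 -0.234 0.375 -0.22 0 0 0;0 -0.234 0.375 -0.22 0 0 0;0 -0.234 0.375 -0.22 0 0 0;0 -0.234 0.375 -0.22 0 0 0"}}

```text
time_s: 17.1
position: [0.6344, 0.0709, 0.1496]
tcp_rot: [[-0.001, 1.0, -0.004], [1.0, 0.001, 0.001], [0.001, -0.004, -1.0]]
force: [-0.5, -0.3, -2.2]
opening: 0.477
grasp_force: 30.0
```

{"name": "jog_arm", "arguments": {"rows": "0 0 0.001 0.05 0 0 0;0 0 0.001 0.09 0 0 0;0 0 0.001 0.12 0 0 0;0 0 0.001 0.15 0 0 0;0 0 0.001 0.17 0 0 0;0 0 0.001 0.18 0 0 0;0 0 0.001 0.187 0 0 0;0 0 0.001 0.19 0 0 0;0 0 0.001 0.19 0 0 0;0 0 0.001 0.19 0 0 0"}}

```text
time_s: 17.93
position: [0.6376, 0.0701, 0.0563]
tcp_rot: [[-0.0, 1.0, 0.001], [1.0, 0.0, -0.0], [-0.0, 0.001, -1.0]]
force: [0.3, 0.1, -2.5]
opening: 0.474
grasp_force: 30.0
```

{"name": "jog_arm", "arguments": {"rows": "0 0 0.002 0.002 0 0 0;0 0 0.002 0.004 0 0 0;0 0 0.002 0.004 0 0 0;0 0 0.002 0.004 0 0 0"}}

```text
time_s: 18.27
position: [0.639, 0.07, 0.0546]
tcp_rot: [[-0.0, 1.0, 0.002], [1.0, 0.0, -0.0], [-0.0, 0.002, -1.0]]
force: [0.9, -0.3, 1.4]
opening: 0.474
grasp_force: 30.0
```

{"name": "jog_arm", "arguments": {"rows": "0.5 0 0 0 0 0 0;0.7 0 0 0 0 0 0;0.7 0 0 0 0 0 0;0.7 0 0 0 0 0 0;0.7 0 0 -0.03 0 0 0;0.7 0 0 -0.08 0 0 0;0.7 0 0 -0.13 0 0 0;0.7 0 0 -0.19 0 0 0;0.5 0 -0.07 -0.19 0 0 0;0.5 0 -0.14 -0.19 0 0 0;0.5 0 -0.21 -0.19 0 0 0;0.5 0 -0.28 -0.19 0 0 0;0.5 0 -0.35 -0.19 0 0 0;0.5 0 -0.39 -0.19 0 0 0;0.5 0 -0.39 -0.19 0 0 0;0.5 0 -0.39 -0.19 0 0 0;0.5 0 -0.39 -0.19 0 0 0"}}

```text
time_s: 19.68
position: [0.4451, 0.0698, 0.149]
tcp_rot: [[-0.0, 1.0, 0.003], [1.0, 0.0, -0.0], [-0.0, 0.003, -1.0]]
force: [-0.5, 0.3, -0.0]
opening: 0.499
grasp_force: 0.0
```

```bash
python3 - <<'E'
from m import *
print(bot.read_state()["position"])
for n in("top","side"):
    p=capture(n); save(p,n+"y.png"); print(n,loc2(p,"blue",(.6385,.07),.013),loc2(p,"yellow",(.4455,.069)),[q["point"] for q in spot_point("socket_yellow",p)])
E
```

```text
[0.44507483 0.06980115 0.14898654]
top None None [[0.6377, 0.157, 0.0168]]
side ([0.6377, 0.0688], np.float64(0.95)) ([0.4455, 0.069], np.float64(0.0)) [[0.5135, 0.053, -0.0019], [0.4443, 0.068, -0.0013], [0.3977, 0.1207, 0.0005]]
```

View pics/sidey.png

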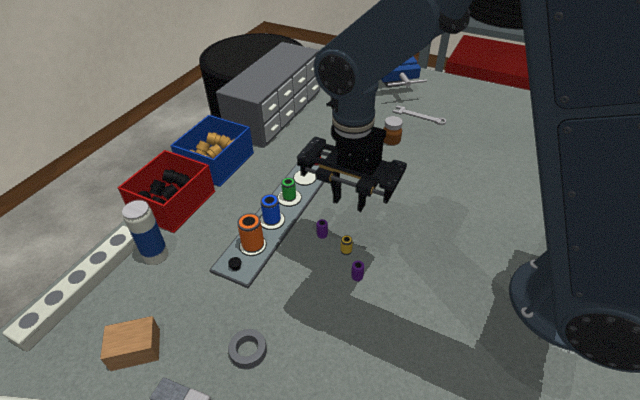

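The side view shows orange (250,232), blue (270,210) and green (289,190) standing on their pads. Yellow is undisturbed at (346,244).

{"name": "jog_arm", "arguments": {"rows": "0.5 -0.001 0 0.06 0 0 0;0.5 -0.001 0 0.12 0 0 0;0.5 -0.001 0 0.17 0 0 0;0.5 -0.001 0 0.2 0 0 0;0.5 -0.001 0 0.225 0 0 0;0.5 -0.001 0 0.238 0 0 0;0.5 -0.001 0 0.24 0 0 0;0 -0.001 0 0.24 0 0 0;0 -0.001 0 0.24 0 0 0;0 -0.001 0 0.24 0 0 0;0 -0.001 0 0.24 0 0 0;0 -0.001 0 0.24 0 0 0;0 -0.001 0 0.24 0 0 0;0 -0.001 0 0.24 0 0 0"}}

```text
time_s: 21.25
position: [0.4442, 0.0694, 0.0292]
tcp_rot: [[-0.0, 1.0, 0.003], [1.0, 0.0, -0.0], [-0.0, 0.003, -1.0]]
force: [1.4, 0.3, 5.6]
opening: 0.284
grasp_force: 30.0
```

{"name": "jog_arm", "arguments": {"rows": "0 0 0 -0.05 0 0 0;0 0 0 -0.1 0 0 0;0 0 0 -0.16 0 0 0;0 0 0 -0.22 0 0 0;0 -0.04 0 -0.24 0 0 0;0 -0.1 0.05 -0.24 0 0 0;0 -0.15 0.1 -0.24 0 0 0;0 -0.2 0.15 -0.24 0 0 0;0 -0.25 0.2 -0.24 0 0 0;0 -0.29 0.25 -0.24 0 0 0;0 -0.32 0.3 -0.24 0 0 0;0 -0.338 0.35 -0.24 0 0 0;0 -0.338 0.38 -0.24 0 0 0;0 -0.338 0.392 -0.24 0 0 0;0 -0.338 0.392 -0.24 0 0 0;0 -0.338 0.392 -0.24 0 0 0;0 -0.338 0.392 -0.24 0 0 0"}}

```text
time_s: 22.67
position: [0.6371, -0.0985, 0.148]
tcp_rot: [[-0.001, 1.0, -0.003], [1.0, 0.001, 0.001], [0.001, -0.003, -1.0]]
force: [0.7, -0.0, -0.7]
opening: 0.286
grasp_force: 29.9
```

```bash
python3 - <<'E'
from m import *
P=bot.read_state()["position"];print(P)
for n in("top","side"):
    p=capture(n); print(n,loc2(p,"yellow",P[:2],P[2]-.0292),[q["point"] for q in spot_point("socket_yellow",p)])
E
```

```text
[ 0.63714774 -0.0984972   0.14798768]
top None []
side ([0.6369, -0.0999], np.float64(0.83)) [[0.397, 0.1223, 0.0], [0.6386, -0.0988, 0.1181], [0.5134, 0.0501, -0.0003]]
```

{"name": "jog_arm", "arguments": {"rows": "0 0 0.001 0.06 0 0 0;0 0 0.001 0.11 0 0 0;0 0 0.001 0.15 0 0 0;0 0 0.001 0.175 0 0 0;0 0 0.001 0.19 0 0 0;0 0 0.001 0.2 0 0 0;0 0 0.001 0.207 0 0 0;0 0 0.001 0.21 0 0 0;0 0 0.001 0.21 0 0 0;0 0 0.001 0.21 0 0 0"}}

```text
time_s: 23.8
position: [0.6403, -0.0996, 0.0444]
tcp_rot: [[-0.0, 1.0, 0.002], [1.0, 0.0, -0.001], [-0.001, 0.002, -1.0]]
force: [-0.3, 0.2, -1.4]
opening: 0.286
grasp_force: 29.9
```

{"name": "jog_arm", "arguments": {"rows": "0 0 0.001 0.002 0 0 0;0 0 0.001 0.004 0 0 0;0 0 0.001 0.004 0 0 0;0 0 0.001 0.004 0 0 0"}}

```text
time_s: 24.13
position: [0.6409, -0.0996, 0.0423]
tcp_rot: [[-0.0, 1.0, 0.002], [1.0, 0.0, -0.001], [-0.001, 0.002, -1.0]]
force: [-0.4, -0.4, 3.3]
opening: 0.285
grasp_force: 29.9
```

Next I'll release it, rise, and back off toward -y at height so the view is clear.

{"name": "jog_arm", "arguments": {"rows": "0.4 0 0 0 0 0 0;0.5 0 0 0 0 0 0;0.5 0 0 0 0 0 0;0.5 0 0 0 0 0 0;0.5 0 0 -0.03 0 0 0;0.5 0 0 -0.08 0 0 0;0.5 0 0 -0.14 0 0 0;0.5 0 0 -0.2 0 0 0;0.5 0 0 -0.26 0 0 0;0.5 0 -0.08 -0.3 0 0 0;0.5 -0.08 -0.16 -0.3 0 0 0;0.5 -0.16 -0.2 -0.3 0 0 0;0.5 -0.24 -0.26 -0.3 0 0 0;0.5 -0.32 -0.26 -0.3 0 0 0;0.5 -0.4 -0.26 -0.3 0 0 0;0.5 -0.4 -0.26 -0.3 0 0 0;0.5 -0.4 -0.26 -0.3 0 0 0;0.5 -0.4 -0.26 -0.3 0 0 0"}}

```text
time_s: 25.63
position: [0.5096, -0.3004, 0.1912]
tcp_rot: [[0.003, 1.0, -0.0], [1.0, -0.003, 0.001], [0.001, -0.0, -1.0]]
force: [0.0, 0.5, 0.1]
opening: 0.5
grasp_force: 0.0
```

```bash
python3 - <<'E'
from m import *
for n in("top","side"):
    p=capture(n); save(p,n+"f.png")
    for c,g in dict(yellow=(.641,-.099),green=(.6395,-.015),blue=(.6385,.07),orange=(.637,.155)).items(): print(n,c,loc2(p,c,g,.013))
    print([q["point"] for q in spot_point("jar",p)][:2])
E
```

```text
top yellow ([0.6427, -0.099], np.float64(0.9))
top green ([0.6394, -0.0131], np.float64(0.93))
top blue ([0.6387, 0.0717], np.float64(0.95))
top orange ([0.6368, 0.1556], np.float64(0.96))
[[0.4986, -0.3685, -0.0009]]
side yellow None
side green None
side blue ([0.6368, 0.0704], np.float64(0.96))
side orange ([0.6349, 0.1538], np.float64(0.96))
[[0.4984, -0.3704, -0.0011]]
```

View pics/topf.png

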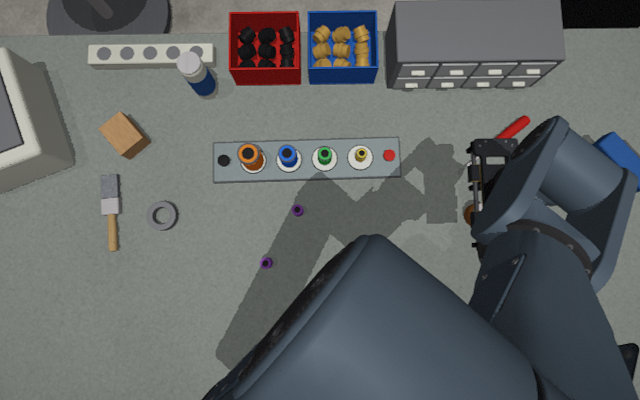

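All four sockets are upright and centred on their pads to within about 2 mm: orange (252,158), blue (289,156), green (324,157) and yellow (360,156), with yellow next to the red knob (389,155). The jar and the purple decoys haven't moved.

```bash
python3 -c "
from rig import bot
print(bot.hand_in())"
```

```text
the job is handed in; nothing more can be done
None
```

All four sockets stand upright on the tray pads in size order, yellow beside the red knob and orange by the black knob; the jar and purple look-alikes were left alone, and the job was handed in at about 26 s.

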